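Lock the carton in the trolley-top holder behind its sprung gate

ROBOT

A 6-joint arm with a two-finger parallel gripper is mounted at the origin on a cart in front of the work surface, level with it; the furniture and walls round the work are solid. World frame = base frame: x ahead of the robot, y to its left, z up, the work surface at z = 0. Lengths are in m, angles in rad, forces in N, time in s.
With the tool pointing down it reaches from about 0.35 to 1 m from the base axis. Payload 7.1 kg.
Tool frame: the origin (TCP) lies on the centre line of the jaws, within the pads' length; the fingertips stand 22 mm ahead of it and the grasp point (between the pads) lies 3 mm ahead of it; z points along the fingers, y is the line along which they close (so a half turn about z gives the same grasp; the last joint's range is limited). The gripper opens to 85 mm and grips with 20 to 120 N. Pads are 22 mm wide; open, the fingers measure 114 mm over their backs; the gripper's body (76 mm by 85 mm) begins 54 mm behind the grasp point. The pads swing forward as they close: fully open they stand 13 mm farther back than shut.
Start: joints at [1.166, 0.423, 1.63, -0, 1.089, -0.019], TCP at [0.235, 0.579, 0.253] pointing down, gripper open.
Joint ranges: [-3, 3], [-0.9, 2.11], [0.09, 2.58], [-1.31, 4.45], [0.11, 2.69], [-2.54, 2.54]. Speed limits (rad/s): [2.39, 2.39, 3.01, 3.14, 3.14, 3.14].

INTERFACE

Orientations are given as a unit quaternion [w, x, y, z].
In Python, from rig import ctrl, cam, ticket gives the robot as it stands (ctrl), with the cameras (cam) and the job (ticket).
- The arm moves only by the tool send_path, called after ">>>" as a command line: name --argument value ..., lists and objects as JSON in quotes. Schema: {"type":"object","properties":{"segments":{"type":"object","properties":{"deltas":{"type":"array","items":{"type":"array","items":{"type":"number"},"minItems":4,"maxItems":4},"minItems":1,"maxItems":20}},"additionalProperties":false,"required":["deltas"]},"finger_gap":{"type":"number"},"only":{"type":"string"},"quiet":{"type":"boolean"},"lines":{"type":"string"}},"required":["segments"],"additionalProperties":false}. segments is an object whose key "deltas" holds a list of rows, 1 to 20 of them, each of 4 numbers: dx, dy, dz in m, then a turn about the tool's z in rad; each row is the pose to reach, as a shift and turn from the pose commanded when the call began, along the tool's axes at that moment; what a row does not reach only later rows make up. A row lasts 1/8 s, in which the tool goes at most 0.0625 m and 0.188 rad, less where a joint would pass 70% of its speed; a pose out of reach is approached as far as the arm can. finger_gap is the opening from 0.0 (shut) to 1.0 (fully open), set as the call begins (left out keeps the last). The fingers move at their own pace and stop on an object; the grip force is fixed at half the most. Time passes only in rows, so rows that do not move let the fingers close. The tool returns the time, the measured TCP pose, the force, the opening and the grip force at its end. only (a regular expression) keeps the lines of the reply that match it, lines (a string "A,B") keeps lines A to B, and quiet returns only ok. Input that does not fit is refused with a message, and nothing moves.
- ctrl.observe(): the state, without advancing time (a new reading comes with each control period).
- cam.read_camera(name): name is "side" or "top" or "wrist"; returns the picture (480x640x3 uint8, red, green, blue); there is no depth.
- cam.camera_info(name): a dict with "fx", "fy", "cx", "cy" (pixels), "pose" (4x4, takes a point from camera to world coordinates); the wrist camera has in their place "mount" (4x4, takes a point from camera to tool coordinates, whose origin is the TCP and whose axes are the flange's). Camera axes: x right, y down, z forward; pixel columns grow to the right and rows downward; lengths in m; the calibration is good to about 2 mm. A picture is of the moment at which its call begins: read the wrist's pose just before it. camera_info takes no time and is no camera call.
- ticket.finish_job(): hands the job in; it is judged then, once.
The state is a dict: "time": time; "q": joint angles; "qd": joint speeds; "effort": joint torques, N m; "position": TCP position; "ee_rot": TCP orientation; "contact_force": force on the tool from outside, world axes, zero at the start; "wrist_torque": the same for the moment, N m; "finger_gap": opening from 0.0 (shut) to 1.0 (fully open); "grip_force": force on a finger pad.
Only numpy, scipy, OpenCV 4.12 (cv2) and the standard library are available. Lean on these libraries where they do the work, as an engineer would, in place of code of your own. Each camera call takes 0.05 s, during which the arm holds its last target. There are 200 camera calls.

TASK

Make the carton safe for moving the trolley: push it back in its holder until it lies flat along the rear fence, between the two side cheeks, and swing the sprung yellow gate closed in front of it. While the gate is held closed against its spring, slide the red-knobbed bolt fully across so that it pins the gate shut, then let go. Keep the carton upright and leave the other things on the trolley where they are.

Things in the scene. Friction and masses are not known exactly. Their poses are not given: they have to be found in the camera images.
- holder: Aluminium holder with grey plate, fixed on the trolley. Origin on the trolley surface; x points to its rear fence (away from the robot), y to its left (hinge side), z up; offsets below are mm in this frame. Plate 6 thick, x -110 to 90, y -144 to 118. Two side cheeks (thin walls): inner faces y = 62 and -62, x 23 to 73, top z 40. Blue bolt housing: x -12 to 14, y -146 to -94, top z 34.
- fence (a point): Middle of the front face of the holder's rear fence at plate level, (70, 0, 6) in the holder's frame. The fence is an upright wall facing -x, y -75 to 75, top at z 50.
- carton: White and red carton, loose, standing on the holder's plate: 48 (its x) x 90 (its y) x 58 high, about 0.15 kg; origin under its centre. It starts 60 to 100 mm in front of its place. In place, its long rear face lies on the fence and its origin is at about (46, 0, 6) in the holder's frame; the cheeks leave it 17 mm of play to each side.
- gate (a joint): Opening angle of the yellow gate (rad): 0 closed, 1.35 fully open (at rest on a stop); can be pushed to -0.04. At angle q it points along (-sin q, -cos q) of the holder from its hinge; closed, its front face is at x = 7, 5 mm clear of a carton in place. A spring opens it: 0.3 N m when open, 1.05 N m when closed (7 N at 150 mm). Let go unpinned, it springs fully open.
- gate_pivot (a point): Point on the gate's vertical hinge axis, (12, 100, 53) in the holder's frame, inside a steel post with top at z 69.
- gate_end (a point): Middle of the free end of the gate's upper bar, 185 mm from the hinge axis, z 53. The gate is an upright frame, 10 thick, of two flat bars at z 13 to 31 and z 44 to 62. Closing, this end moves from the robot's side toward -y and +x of the holder.
- bolt (a joint): Travel of the bolt (m): 0 withdrawn, 0.028 fully across (stop). It slides along the holder's +y with about 1.5 N of friction and stays where left. Its round nose (12 diameter, axis at x = 1, z 22) ends 7 mm short of the closed gate's end when withdrawn; across, it passes 21 mm in front of the gate's lower bar. It enters only with the gate within about 0.02 rad of closed.
- knob_top (a point): Top centre of the bolt's upright red knob, 12 diameter, z 39 to 70: at (1, -114, 70) of the holder when withdrawn, (1, -86, 70) when across. Above the housing's top (z 34) nothing stands beside it, so one finger of an open hand can push the knob from its -y side while the other finger holds the gate closed from the front.
- kidney_dish: Loose stainless kidney dish at the front right, 110 x 208 x 36, origin under its centre; leave alone.
- white_vial: Loose clear vial with orange cap at the left, 30 diameter, 56 high, origin under its centre; leave alone.
- blue_vial: Loose clear vial with blue cap at the front left, 27 diameter, 48 high, origin under its centre; leave alone.
- tape: Loose roll of white plaster tape at the front right, 72 diameter, 25 high, origin under its centre; leave alone.
- oximeter: Loose blue and white finger pulse oximeter at the front left, 34 x 60 x 34, origin under its centre; leave alone.

How it is judged:
At the end, for the whole second after the job is handed in: The carton stands upright on the plate with its rear face along the fence (within 8 mm and 0.1 rad) between the cheeks, at rest; the gate is closed (within 0.06 rad) and stays so by itself because the bolt is across (at least 21 mm of its 28 mm) (x of carton in the frame of holder between 0.038 and 0.05 m and y of carton in the frame of holder between -0.02 and 0.02 m and z of carton in the frame of holder below 0.012 m and angle between the x axis of carton and the x axis of holder, either way round below 0.1 rad and angle between carton's own z axis and vertical below 0.1 rad and value of joint gate below 0.06 rad and value of joint bolt above 0.021 m and linear speed of carton below 0.02 m/s); the robot touches nothing.
It fails at once if the carton is tipped over (more than 0.5 rad) (angle between carton's own z axis and vertical above 0.5 rad).
It fails at once if another loose thing on the trolley is moved more than 30 mm (distance of any of kidney_dish, white_vial, blue_vial, tape, oximeter from where it was at the start of the episode above 0.03 m).
It also fails if it takes over 58 s, if anything falls off the work surface, if the arm or the gripper's body presses on something with over 40 N, if the wrist force passes 120 N, or if a joint passes its speed limit or range.

## Working session

There is one attempt and no reset: what is moved stays moved. The work goes in short steps, Python scripts to look and compute and a tool call to move; the robot and the scene stay as the last step left them, time stands still between calls to the robot, and variables do not carry over. Pictures are saved under pics/ and viewed, at most 10 in all, crops included, and the job is handed in when it is done.

```bash
ls; mkdir -p pics
```

Run:
```python
from rig import ctrl, cam, ticket
import cv2,numpy as np
s=ctrl.observe();print(s)
for n in("top","side"):
    im=cam.read_camera(n);cv2.imwrite(f"pics/{n}0.png",im[:,:,::-1]);
    i=cam.camera_info(n);print(n,i)
print(cam.camera_info("wrist"))
```

```text
pics
rig.py
{'time': 0.0, 'q': array([ 1.16601256e+00,  4.23825646e-01,  1.63070371e+00, -7.75665307e-06,
        1.08859132e+00, -1.90486993e-02]), 'qd': array([-7.12878768e-04,  2.75214670e-04,  6.87137286e-04,  2.46951799e-05,
       -9.90881174e-04, -8.50183729e-04]), 'effort': array([ 1.99795082e-03, -5.57379770e+01, -2.81751108e+01,  1.77015359e-04,
        7.21601275e-03, -2.16445068e-05]), 'position': array([0.23495268, 0.57859849, 0.25254976]), 'ee_rot': array([-1.57339672e-04,  1.91672223e-01,  9.81458698e-01, -7.47643808e-04]), 'contact_force': array([ 0.95345434,  0.76810248, -0.42801354]), 'wrist_torque': array([0.04265211, 0.00922534, 0.03068091]), 'grip_force': 0.0, 'finger_gap': 0.9983546197194089}
top {'fx': 525.1296807837532, 'fy': 525.1296807837532, 'cx': 309.4925420011193, 'cy': 240.5685911261238, 'pose': array([[ 0.01810181, -0.9910783 ,  0.1320459 ,  0.35677611],
       [-0.99976276, -0.01954203, -0.0096191 ,  0.00845331],
       [ 0.01211373, -0.13184045, -0.99119693,  1.20884823],
       [ 0.        ,  0.        ,  0.        ,  1.        ]])}
side {'fx': 561.3928858237165, 'fy': 561.3928858237165, 'cx': 323.29205893862576, 'cy': 238.43322430450513, 'pose': array([[ 0.80996273, -0.22864102,  0.54007746, -0.03153413],
       [-0.58642118, -0.32892496,  0.74021522, -0.76341797],
       [ 0.0084014 , -0.9162596 , -0.40049689,  0.49001171],
       [ 0.        ,  0.        ,  0.        ,  1.        ]])}
{'fx': 389.02885882044984, 'fy': 389.02885882044984, 'cx': 315.4167981197585, 'cy': 241.2880690658766, 'mount': array([[-7.17168127e-04, -9.59785785e-01, -2.80732491e-01,
         7.17758773e-02],
       [ 9.99999659e-01, -5.73101094e-04, -5.95277010e-04,
        -4.69682780e-04],
       [ 4.10450315e-04, -2.80732822e-01,  9.59785869e-01,
        -1.19978442e-01],
       [ 0.00000000e+00,  0.00000000e+00,  0.00000000e+00,
         1.00000000e+00]])}
```

View pics/top0.png

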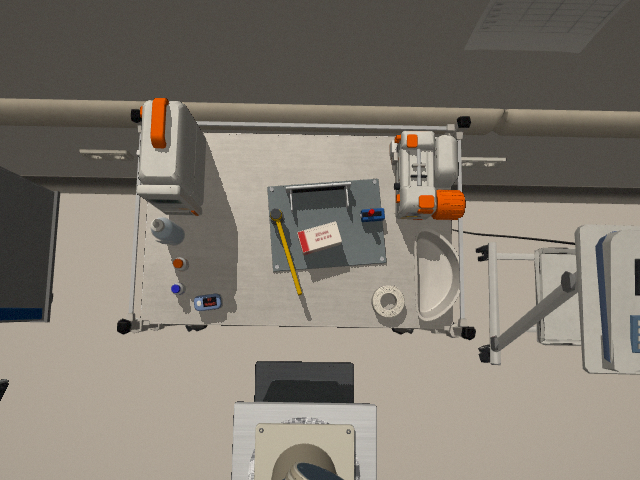

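View pics/side0.png

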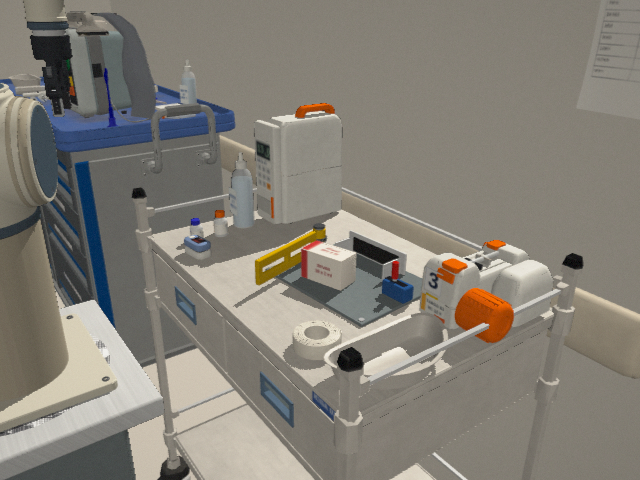

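The top view shows the plate (corners about (268,186), (379,180), (386,263), (275,271)), the carton at (320,238), the gate from its post at (277,215) to (300,294), and the knob at (372,212). The side view confirms the layout. Next I measure these.

Create h.py:
```python
import numpy as np,cv2
from rig import ctrl, cam, ticket
from scipy.spatial.transform import Rotation as R
def ray(n,px,z):
    """pixels -> world points on the plane at height z"""
    i=cam.camera_info(n); P=i["pose"]; px=np.atleast_2d(px).astype(float)
    d=np.c_[(px[:,0]-i["cx"])/i["fx"],(px[:,1]-i["cy"])/i["fy"],np.ones(len(px))]@P[:3,:3].T
    return P[:3,3]+d*((z-P[2,3])/d[:,2])[:,None]
def biggest(m):
    c,_=cv2.findContours(m.astype(np.uint8),cv2.RETR_EXTERNAL,cv2.CHAIN_APPROX_NONE)
    return max(c,key=cv2.contourArea)[:,0,:]
def rect(p):
    """centre, sizes, and angle of the side nearest world x, of xy points"""
    (c,s,a)=cv2.minAreaRect((p[:,:2]*1000).astype(np.float32))
    return np.array(c),np.array(s),a
```

Run:
```python
from h import *
im=cv2.imread("pics/top0.png");hsv=cv2.cvtColor(im,cv2.COLOR_BGR2HSV).astype(int)
c=im[165:305,245:405];cv2.imwrite("pics/crop0.png",cv2.resize(c,None,fx=5,fy=4.2,interpolation=cv2.INTER_CUBIC)[:600,:800])
for p in [(290,250),(360,250),(372,212),(320,238),(306,242),(285,245),(330,210),(250,230),(400,250)]: print(p,hsv[p[1],p[0]])
H,S,V=hsv[...,0],hsv[...,1],hsv[...,2]
roi=np.zeros(H.shape,bool);roi[165:305,245:405]=1
y=roi&(H>18)&(H<32)&(S>150)
g=biggest(y);print("yellow",rect(ray("top",g,.062)))
r=roi&((H<6)|(H>174))&(S>150);n,l,st,ce=cv2.connectedComponentsWithStats(r.astype(np.uint8));print(st,ce)
```

```text
(290, 250) [ 90  12 105]
(360, 250) [ 77  16 112]
(372, 212) [  2 251 173]
(320, 238) [ 12  51 205]
(306, 242) [  2 165 187]
(285, 245) [ 23 255 200]
(330, 210) [ 80  14 106]
(250, 230) [ 20  31 181]
(400, 250) [ 14  34 172]
yellow (array([480.50427246,  49.75144958]), array([188.63825989,  25.77568817]), 15.412227630615234)
[[     0      0    640    480 307050]
 [   320    189      1      1      1]
 [   322    189      1      1      1]
 [   326    189      2      1      2]
 [   299    191      1      1      1]
 [   368    209      7      7     33]
 [   298    231     11     21    112]] [[319.50056017 239.50315584]
 [320.         189.        ]
 [322.         189.        ]
 [326.5        189.        ]
 [299.         191.        ]
 [370.66666667 212.27272727]
 [302.91964286 241.10714286]]
```

View pics/crop0.png

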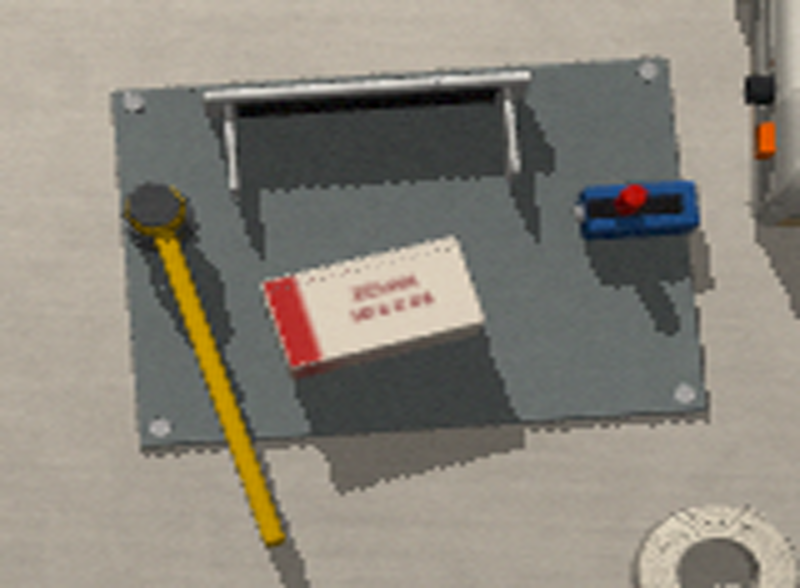

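The crop shows plate corners at crop pixels (110,92), (667,58), (708,412), (142,442), post (157,207), knob (632,196), and carton top corners (262,282), (456,237), (485,322), (295,366). Fitting the holder pose from these.

Run:
```python
from h import *
f=lambda u:np.array(u)/[5,4.2]+[245,165]
obs=[((110,92),6,(90,118)),((667,58),6,(90,-144)),((708,412),6,(-110,-144)),((142,442),6,(-110,118)),((157,207),69,(12,100)),((632,196),70,(1,-114)),((206,95),50,(70,75)),((530,77),50,(70,-75))]
W=np.array([ray("top",f(u),z/1000)[0] for u,z,_ in obs]);Hh=np.array([o[2]for o in obs])/1000
r,_=R.align_vectors(np.c_[W[:,:2]-W[:,:2].mean(0),np.zeros(8)],np.c_[Hh-Hh.mean(0),np.zeros(8)])
a=r.as_euler('zyx')[0];
t=W[:,:2].mean(0)-r.as_matrix()[:2,:2]@Hh.mean(0)
print("yaw",a,"t",t);print("res mm",((W[:,:2]-t-Hh@r.as_matrix()[:2,:2].T)*1000).round(1).tolist())
np.savez("holder.npz",a=a,t=t)
Rm=r.as_matrix()[:2,:2]
C=ray("top",[f(u) for u in[(262,282),(456,237),(485,322),(295,366)]],.064)[:,:2]
Ch=(C-t)@Rm*1000;print("carton corners H",Ch.round(1).tolist(),Ch.mean(0))
e=ray("top",f((274,542)),.062)[0,:2];print("gate end H",((e-t)@Rm*1000))
for n,u,z in(("wvial",(180,264),.056),("tape",(388,301),.025),("dishleft",(416,290),.036)):
  p=ray("top",u,z)[0,:2];print(n,p,(p-t)@Rm*1000)
```

Add to h.py:
```python
def plan(*H,yaw=0.):
    """shift in tool axes and turn to reach TCP points (mm, holder frame) with tool y along holder y"""
    f=np.load("holder.npz");a=float(f["a"]);s=ctrl.observe()
    w,x,y,z=s["ee_rot"];T=R.from_quat([x,y,z,w]);Ty=T.as_matrix()[:,1]
    now=R.from_euler('z',-a).apply(s["position"]-[*f["t"],0])*1000
    print("t",round(s["time"],2),"now H",now.round(1),"F",s["contact_force"].round(1),"gap",round(s["finger_gap"],2))
    turn=-((a+yaw+np.pi/2)-np.arctan2(Ty[1],Ty[0]))
    for h in H:
        p=R.from_euler('z',a).apply(np.array(h)/1000)+[*f["t"],0]
        print(h,"->",T.inv().apply(p-s["position"]).round(4),"turn",round(turn,3))
```

```bash
python3 -c "
from h import *
plan((-115,3,160),(-115,3,40))"
```

```text
t 0.1 now H [-272.3  634.4  252.6] F [0.6 0.4 1.1] gap 1.0
(-115, 3, 160) -> [-0.4305 -0.4878  0.0933] turn -0.479
(-115, 3, 40) -> [-0.4305 -0.4876  0.2133] turn -0.479
```

>>> send_path --segments '{"deltas":[[-0.43,-0.488,0.093,-0.479],[-0.43,-0.488,0.093,-0.479],[-0.43,-0.488,0.093,-0.479],[-0.43,-0.488,0.093,-0.479],[-0.43,-0.488,0.093,-0.479],[-0.43,-0.488,0.093,-0.479],[-0.43,-0.488,0.093,-0.479],[-0.43,-0.488,0.093,-0.479],[-0.43,-0.488,0.093,-0.479],[-0.43,-0.488,0.093,-0.479],[-0.43,-0.488,0.093,-0.479],[-0.43,-0.488,0.093,-0.479],[-0.43,-0.488,0.093,-0.479],[-0.43,-0.488,0.093,-0.479],[-0.43,-0.488,0.093,-0.479]]}' --finger_gap 0.6

```text
time: 1.98
position: [0.4497, -0.034, 0.1605]
ee_rot: [0.0, -0.047, 0.999, -0.0]
contact_force: [-0.5, -0.3, -1.2]
finger_gap: 0.597
grip_force: 0.0
```

Run:
```python
from h import *
plan((-115,3,40))
cv2.imwrite("pics/w1.png",cam.read_camera("wrist")[:,:,::-1])
```

```text
t 1.98 now H [-115.4    4.4  160.5] F [-0.5 -0.3 -1.2] gap 0.6
(-115, 3, 40) -> [-0.0003 -0.0014  0.1205] turn 0.002
```

View pics/w1.png

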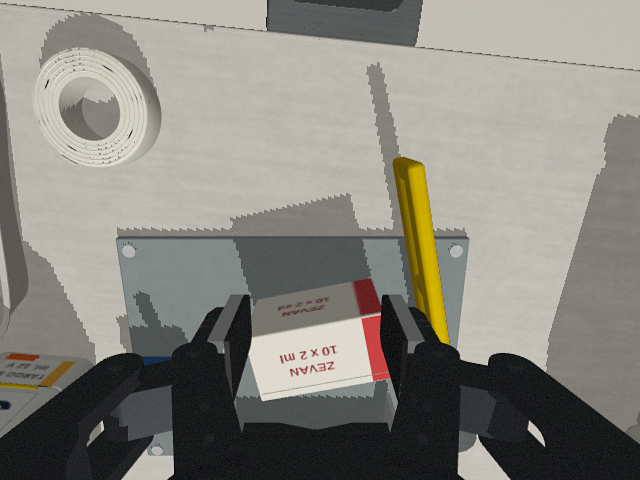

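The wrist view shows the carton skewed between the fingertips, which are at (240,300) and (395,300). The gate is to the right at (425,250), clear of the fingers. I will descend in front of the carton and push.

>>> send_path --segments '{"deltas":[[0,-0.001,0.06,0],[0,-0.001,0.12,0],[0,-0.001,0.12,0],[-0.015,-0.001,0.12,0],[-0.03,-0.001,0.12,0],[-0.045,-0.001,0.12,0],[-0.06,-0.001,0.12,0],[-0.075,-0.001,0.12,0],[-0.09,-0.001,0.12,0],[-0.1,-0.001,0.12,0],[-0.11,-0.001,0.12,0],[-0.115,-0.001,0.12,0]]}'

```text
time: 3.52
position: [0.5668, -0.0251, 0.0433]
ee_rot: [0.002, -0.047, 0.999, -0.0]
contact_force: [-4.8, -1.0, 8.8]
finger_gap: 0.6
grip_force: 0.4
```

Run:
```python
from h import *
plan((12,3,40))
im=cam.read_camera("top")[165:305,245:405,::-1];s=cam.read_camera("side")[200:340,230:430,::-1]
cv2.imwrite("pics/c2.png",np.vstack([cv2.resize(im,(640,300),interpolation=2)[:, :],cv2.resize(s,(640,300),interpolation=2)]))
```

```text
t 3.52 now H [ 2.   2.4 43.3] F [-4.8 -1.   8.8] gap 0.6
(12, 3, 40) -> [-0.0099  0.0006  0.0033] turn 0.0
```

View pics/c2.png

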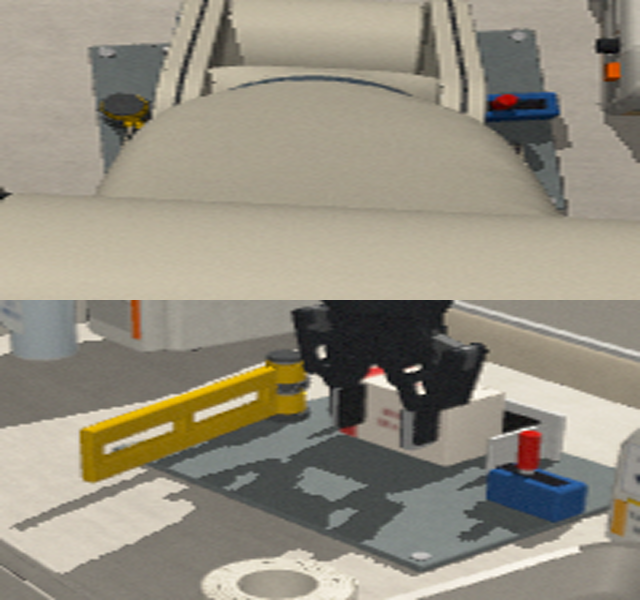

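The side crop shows the carton upright, pushed most of the way between the cheeks, with the gate still open. I'll finish the push and check the forces.

>>> send_path --segments '{"deltas":[[0,0,0,0],[0,0,0,0]]}'

```text
time: 3.88
position: [0.5673, -0.0251, 0.0434]
ee_rot: [0.003, -0.047, 0.999, -0.0]
contact_force: [-1.5, 0.2, 5.3]
finger_gap: 0.6
grip_force: 0.0
```

>>> send_path --segments '{"deltas":[[-0.004,0,0,0],[-0.008,0,0,0],[-0.012,0,0,0],[-0.012,0,0,0]]}'

```text
time: 4.38
position: [0.5758, -0.024, 0.0432]
ee_rot: [-0.001, -0.047, 0.999, 0.0]
contact_force: [-11.1, -1.4, 15.8]
finger_gap: 0.601
grip_force: 3.7
```

Run:
```python
from h import *
plan((12,3,40))
```

```text
t 4.38 now H [11.1  2.7 43.2] F [-11.1  -1.4  15.8] gap 0.6
(12, 3, 40) -> [-0.0009  0.0003  0.0032] turn 0.0
```

>>> send_path --segments '{"deltas":[[0.03,0,0,0],[0.08,0,0,0],[0.13,0,-0.02,0],[0.16,0,-0.08,0],[0.16,0,-0.13,0],[0.16,0,-0.13,0]]}' --finger_gap 1.0

```text
time: 5.12
position: [0.421, -0.0394, 0.176]
ee_rot: [0.006, -0.046, 0.999, -0.001]
contact_force: [0.4, -0.5, 0.3]
finger_gap: 0.999
grip_force: 0.0
```

Run:
```python
from h import *
plan((-135,3,160))
i=cam.read_camera("wrist")[:,:,::-1]
s=cam.read_camera("side")[200:340,230:430,::-1]
cv2.imwrite("pics/c3.png",np.hstack([cv2.resize(i,(400,600)),cv2.resize(s,(400,600),interpolation=2)]))
```

```text
t 5.12 now H [-144.5    1.7  176. ] F [ 0.4 -0.5  0.3] gap 1.0
(-135, 3, 160) -> [-0.0093  0.0014  0.0161] turn 0.0
```

View pics/c3.png

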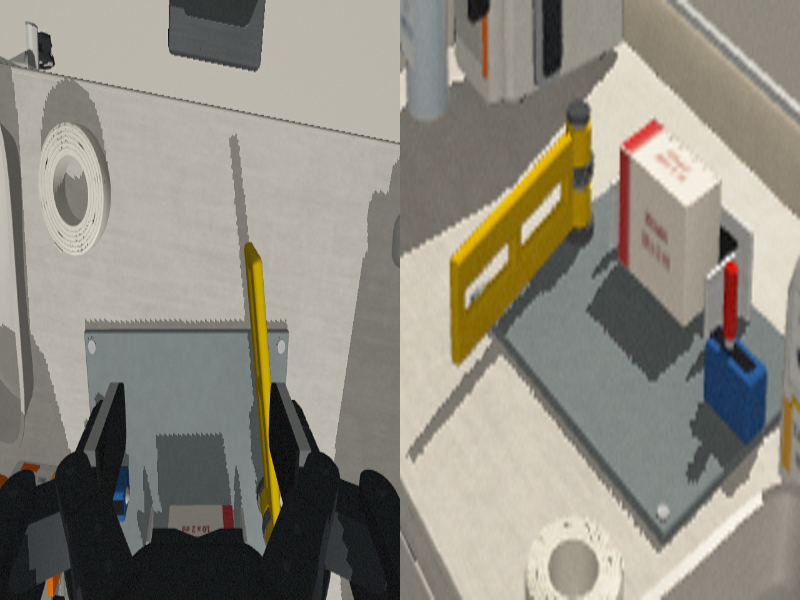

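Carton now sits straight at the cheeks. I'll project its front top edge and the plate corners from the wrist image (already at known pose).

Add to h.py:
```python
def wray(px,z):
    """wrist pixels -> holder-frame mm at height z (mm)"""
    f=np.load("holder.npz");a=float(f["a"]);s=ctrl.observe();i=cam.camera_info("wrist");M=i["mount"]
    w,x,y,q=s["ee_rot"];T=R.from_quat([x,y,q,w])
    px=np.atleast_2d(px).astype(float)
    d=T.apply(np.c_[(px[:,0]-i["cx"])/i["fx"],(px[:,1]-i["cy"])/i["fy"],np.ones(len(px))]@M[:3,:3].T)
    o=s["position"]+T.apply(M[:3,3]); p=o+d*((z/1000-o[2])/d[:,2])[:,None]
    return (R.from_euler('z',-a).apply(p-[*f["t"],0])*1000).round(1)
```

Run:
```python
from h import *
im=cam.read_camera("wrist")[:,:,::-1];cv2.imwrite("pics/w4.png",im)
h=cv2.cvtColor(im,cv2.COLOR_BGR2HSV).astype(int)
for c in (290,320,350): print(c,[(r,h[r,c].tolist()) for r in range(396,412,2)])
print([ (c,h[412,c].tolist()) for c in list(range(262,280,3))+list(range(352,384,3))])
print("plate front corners",wray([(136,264),(461,264)],6))
print("carton front top",wray([(269,404),(376,404)],64))
print("gate end",wray([(400,196)],62))
plan((-135,3,160))
```

```text
290 [(396, [90, 26, 79]), (398, [105, 20, 77]), (400, [90, 13, 76]), (402, [90, 14, 74]), (404, [77, 22, 81]), (406, [75, 13, 79]), (408, [73, 22, 80]), (410, [81, 22, 82])]
320 [(396, [96, 16, 79]), (398, [95, 20, 77]), (400, [70, 19, 82]), (402, [95, 19, 81]), (404, [70, 10, 78]), (406, [90, 14, 75]), (408, [90, 23, 77]), (410, [105, 6, 83])]
350 [(396, [94, 23, 79]), (398, [86, 23, 79]), (400, [102, 17, 77]), (402, [90, 13, 78]), (404, [75, 6, 80]), (406, [98, 13, 80]), (408, [90, 20, 77]), (410, [135, 6, 85])]
[(262, [102, 16, 78]), (265, [90, 13, 77]), (268, [85, 19, 79]), (271, [19, 31, 114]), (274, [27, 25, 113]), (277, [28, 29, 114]), (352, [20, 21, 111]), (355, [2, 153, 100]), (358, [178, 185, 98]), (361, [179, 162, 99]), (364, [179, 191, 96]), (367, [0, 189, 96]), (370, [0, 175, 93]), (373, [90, 22, 127]), (376, [86, 23, 79]), (379, [90, 17, 75]), (382, [77, 22, 83])]
plate front corners [[-117.4 -137.5    6. ]
 [-117.4  115.1    6. ]]
carton front top [[-35.2 -30.2  64. ]
 [-35.2  44.   64. ]]
gate end [[-180.3   52.2   62. ]]
t 5.28 now H [-147.6    2.5  171.2] F [ 0.   0.1 -0. ] gap 1.0
(-135, 3, 160) -> [-0.0125  0.0006  0.0112] turn 0.0
```

Run:
```python
from h import *
im=cv2.imread("pics/w4.png");V=cv2.cvtColor(im,cv2.COLOR_BGR2HSV).astype(int);S=V[...,1];V=V[...,2]
for c in (200,300): print(c,[(r,V[r,c],S[r,c]) for r in range(252,280,2)])
print([(c,V[300,c],S[300,c]) for c in list(range(115,145,3))])
for c in (280,310,345):
  col=S[405:450,c];print(c,[(405+k,S[405+k,c],V[405+k,c]) for k in range(4,20,2)])
print("carton front bottom",wray([(270,411),(374,411)],6), "corners",wray([(136,264),(461,264)],6))
```

```text
200 [(252, np.int64(179), np.int64(19)), (254, np.int64(180), np.int64(16)), (256, np.int64(180), np.int64(16)), (258, np.int64(175), np.int64(16)), (260, np.int64(182), np.int64(18)), (262, np.int64(122), np.int64(27)), (264, np.int64(126), np.int64(22)), (266, np.int64(129), np.int64(22)), (268, np.int64(125), np.int64(16)), (270, np.int64(64), np.int64(8)), (272, np.int64(109), np.int64(23)), (274, np.int64(131), np.int64(14)), (276, np.int64(127), np.int64(10)), (278, np.int64(131), np.int64(18))]
300 [(252, np.int64(178), np.int64(16)), (254, np.int64(178), np.int64(16)), (256, np.int64(178), np.int64(19)), (258, np.int64(179), np.int64(19)), (260, np.int64(176), np.int64(19)), (262, np.int64(172), np.int64(19)), (264, np.int64(115), np.int64(22)), (266, np.int64(119), np.int64(19)), (268, np.int64(115), np.int64(18)), (270, np.int64(68), np.int64(11)), (272, np.int64(111), np.int64(16)), (274, np.int64(130), np.int64(18)), (276, np.int64(128), np.int64(18)), (278, np.int64(131), np.int64(18))]
[(115, np.int64(179), np.int64(20)), (118, np.int64(178), np.int64(19)), (121, np.int
[... 569 characters left out ...]
 [(409, np.int64(20), np.int64(78)), (411, np.int64(15), np.int64(101)), (413, np.int64(27), np.int64(113)), (415, np.int64(27), np.int64(113)), (417, np.int64(26), np.int64(117)), (419, np.int64(25), np.int64(114)), (421, np.int64(24), np.int64(116)), (423, np.int64(20), np.int64(112))]
345 [(409, np.int64(20), np.int64(78)), (411, np.int64(26), np.int64(109)), (413, np.int64(22), np.int64(115)), (415, np.int64(23), np.int64(112)), (417, np.int64(27), np.int64(112)), (419, np.int64(28), np.int64(111)), (421, np.int64(29), np.int64(115)), (423, np.int64(25), np.int64(110))]
carton front bottom [[ 19.3 -37.9   6. ]
 [ 19.3  53.3   6. ]] corners [[-117.4 -137.5    6. ]
 [-117.4  115.1    6. ]]
```

View pics/w4.png

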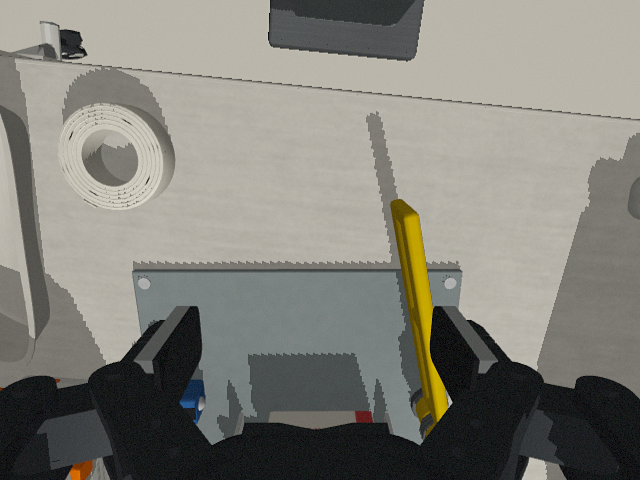

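Picture: the carton's front edge is straight (270–374, row 411), centred within the cheeks. Its bottom sits at about x 19–22, so it is in place. The open fingertips are at (200,308) and (432,308), about 9 mm ahead of the TCP. Next I check the clearance to the device on the right before swinging the gate.

Run:
```python
from h import *
f=np.load("holder.npz");a=float(f["a"])
toH=lambda p:(R.from_euler('z',-a).apply(p-[*f["t"],0])*1000).round(0)
for n,px in(("top",(394,186)),("top",(396,213)),("side",(425,318))):
  for z in(0,.06,.12): print(n,px,z,toH(ray(n,px,z)))
# knob by two views: side view red mask of the earlier picture
im=cv2.imread("pics/side0.png");h=cv2.cvtColor(im,cv2.COLOR_BGR2HSV).astype(int)
m=((h[...,0]<6)|(h[...,0]>174))&(h[...,1]>150);m[:, :380]=0;m[:,410:]=0;m[:255]=0;m[290:]=0
ys,xs=np.nonzero(m);print("knob side",xs.min(),xs.max(),ys.min(),ys.max())
print("knob top side ray",toH(ray("side",[(xs[ys<ys.min()+3].mean(),ys.min()+1)],.07)), "top ray",toH(ray("top",[(371.4,211.7)],.07)))
plan((-135,55,120),(-135,55,52))
```

```text
top (394, 186) 0 [[  70. -180.    0.]]
top (394, 186) 0.06 [[  57. -168.   60.]]
top (394, 186) 0.12 [[  43. -157.  120.]]
top (396, 213) 0 [[   5. -178.    0.]]
top (396, 213) 0.06 [[  -5. -167.   60.]]
top (396, 213) 0.12 [[ -15. -155.  120.]]
side (425, 318) 0 [[  -8. -192.    0.]]
side (425, 318) 0.06 [[ -88. -251.   60.]]
side (425, 318) 0.12 [[-168. -311.  120.]]
knob side 391 398 261 278
knob top side ray [[   2. -112.   70.]] top ray [[   0. -111.   70.]]
t 5.28 now H [-147.6    2.5  171.2] F [ 0.   0.1 -0. ] gap 1.0
(-135, 55, 120) -> [-0.0125  0.0526  0.0512] turn 0.0
(-135, 55, 52) -> [-0.0123  0.0526  0.1192] turn 0.0
```

>>> send_path --segments '{"deltas":[[0.003,0.047,0,0],[0.003,0.047,0.06,0],[0.003,0.047,0.119,0],[0.003,0.047,0.119,0],[0.003,0.047,0.119,0]]}' --finger_gap 0.8

```text
time: 5.9
position: [0.4101, 0.0075, 0.052]
ee_rot: [-0.0, -0.047, 0.999, 0.0]
contact_force: [0.6, 0.2, 0.6]
finger_gap: 0.802
grip_force: 0.0
```

Run:
```python
from h import *
plan((-151,37,52),(-132,-13,52),(-103,-49,52),(-71,-71,52),(-42,-83,52),(-23,-87,52))
cv2.imwrite("pics/s5.png",cam.read_camera("side")[160:340,230:450,::-1].repeat(3,0).repeat(3,1))
```

```text
t 5.9 now H [-151.    49.4   52. ] F [0.6 0.2 0.6] gap 0.8
(-151, 37, 52) -> [ 0.     -0.0124  0.    ] turn 0.0
(-132, -13, 52) -> [-0.019  -0.0624 -0.    ] turn 0.0
(-103, -49, 52) -> [-0.048  -0.0984 -0.    ] turn 0.0
(-71, -71, 52) -> [-0.08   -0.1204 -0.    ] turn 0.0
(-42, -83, 52) -> [-0.109  -0.1324 -0.    ] turn 0.0
(-23, -87, 52) -> [-1.280e-01 -1.364e-01 -1.000e-04] turn 0.0
```

View pics/s5.png

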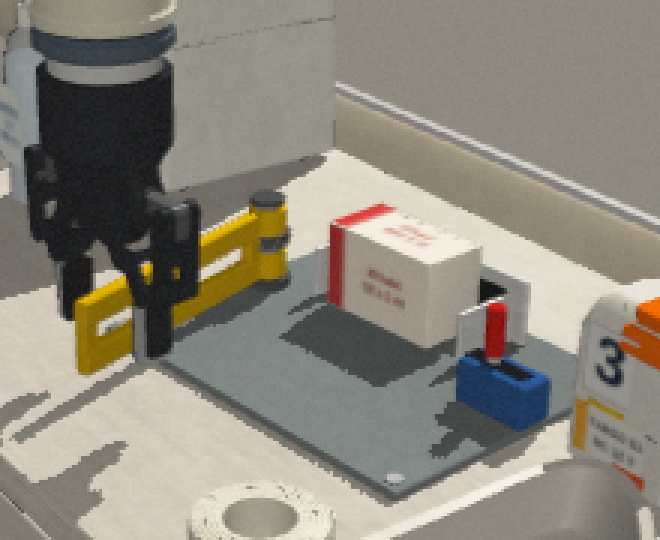

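The side view shows the fingers straddling the gate, with the right fingertip at crop (150,355). I'll check that tip's height.

Run:
```python
from h import *
f=np.load("holder.npz");a=float(f["a"])
for z in(.01,.02,.03,.04,.05): print(z,(R.from_euler('z',-a).apply(ray("side",(280,278.5),z)-[*f["t"],0])*1000).round(0))
```

```text
0.01 [[-117.   59.   10.]]
0.02 [[-128.   44.   20.]]
0.03 [[-140.   29.   30.]]
0.04 [[-151.   13.   40.]]
0.05 [[-162.   -2.   50.]]
```

Tip is at z ≈ 40 as planned. Swinging the gate.

>>> send_path --segments '{"deltas":[[0,-0.012,0,0],[-0.008,-0.037,0,0],[-0.019,-0.062,0,0],[-0.033,-0.08,0,0],[-0.048,-0.098,0,0],[-0.064,-0.11,0,0],[-0.08,-0.12,0,0],[-0.095,-0.127,0,0],[-0.109,-0.132,0,0],[-0.119,-0.135,0,0],[-0.128,-0.137,0,0],[-0.128,-0.137,0,0],[-0.128,-0.137,0,0]]}'

```text
time: 7.58
position: [0.5486, -0.1175, 0.0536]
ee_rot: [-0.001, -0.047, 0.999, 0.0]
contact_force: [-6.0, 2.2, 2.1]
finger_gap: 0.799
grip_force: 3.0
```

Run:
```python
from h import *
plan((-4,-89,52),(-1,-89,52))
cv2.imwrite("pics/s6.png",cam.read_camera("side")[160:340,230:450,::-1].repeat(3,0).repeat(3,1))
```

```text
t 7.58 now H [-24.7 -88.   53.6] F [-6.   2.2  2.1] gap 0.8
(-4, -89, 52) -> [-0.0207 -0.0011  0.0015] turn 0.0
(-1, -89, 52) -> [-0.0237 -0.0011  0.0015] turn 0.0
```

View pics/s6.png

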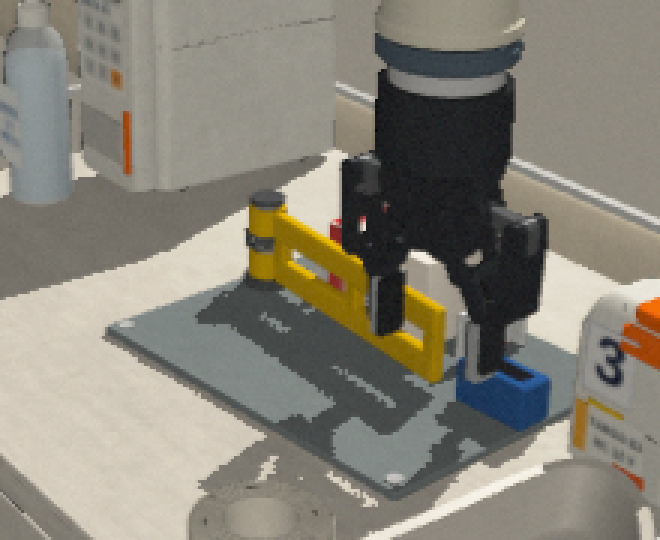

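The gate is nearly closed on the inner finger, with the other finger over the housing beside the knob. I'll shift 5 mm further to -y for clearance, then press closed.

>>> send_path --segments '{"deltas":[[0,-0.005,0,0],[0,-0.005,0,0],[-0.008,-0.005,0,0],[-0.016,-0.005,0,0],[-0.022,-0.005,0,0],[-0.025,-0.005,0,0],[-0.025,-0.005,0,0],[-0.025,-0.005,0,0]]}'

```text
time: 8.62
position: [0.5739, -0.1214, 0.0535]
ee_rot: [-0.0, -0.047, 0.999, -0.001]
contact_force: [-6.4, -6.1, -0.9]
finger_gap: 0.802
grip_force: 3.4
```

Run:
```python
from h import *
plan((-1,-89,52))
a=cam.read_camera("side")[160:340,300:450,::-1];b=cam.read_camera("top")[165:285,345:425,::-1]
cv2.imwrite("pics/s7.png",np.hstack([cv2.resize(a,(500,600),interpolation=2),cv2.resize(b,(300,600),interpolation=2)]))
```

```text
t 8.62 now H [  0.1 -94.2  53.5] F [-6.4 -6.1 -0.9] gap 0.8
(-1, -89, 52) -> [0.0011 0.0052 0.0015] turn 0.001
```

View pics/s7.png

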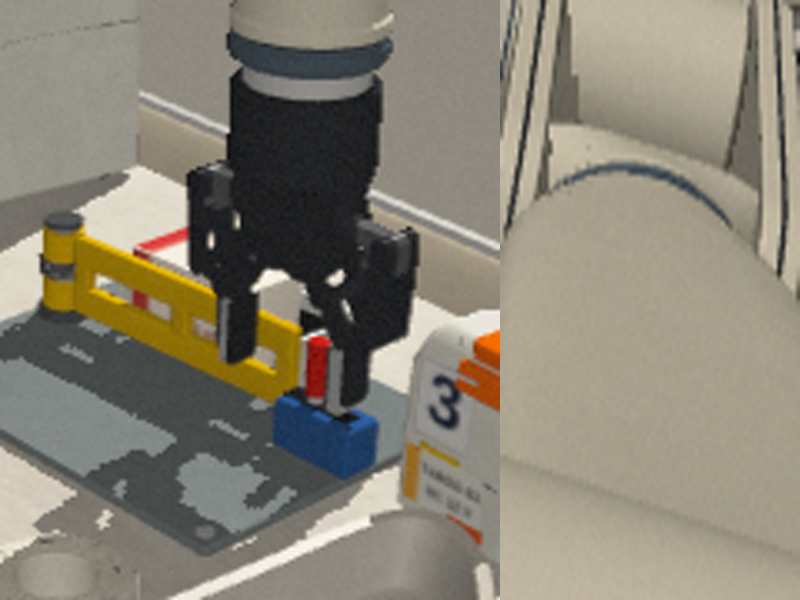

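The right-hand finger stands on the -y side of the red knob (crop (318,370)) and the gate is closed under the other finger. Sliding the bolt across.

>>> send_path --segments '{"deltas":[[0,0.006,0,0],[0,0.012,0,0],[0,0.018,0,0],[0,0.024,0,0],[0,0.03,0,0],[0,0.035,0,0],[0,0.038,0,0],[0,0.04,0,0],[0,0.04,0,0]]}'

```text
time: 9.85
position: [0.5699, -0.0837, 0.0533]
ee_rot: [-0.001, -0.047, 0.999, -0.002]
contact_force: [-8.6, -19.7, -2.8]
finger_gap: 0.804
grip_force: 13.4
```

Run:
```python
from h import *
plan((-1,-55,52))
i=cam.read_camera("side")[160:340,300:450,::-1];cv2.imwrite("pics/s8.png",cv2.resize(i,(500,600),interpolation=2))
h=cv2.cvtColor(i,cv2.COLOR_BGR2HSV).astype(int);m=((h[...,0]<6)|(h[...,0]>174))&(h[...,1]>150);m[:, :80]=0
ys,xs=np.nonzero(m);print(xs.min()+300,xs.max()+300,ys.min()+160,ys.max()+160)
f=np.load("holder.npz");a=float(f["a"])
print((R.from_euler('z',-a).apply(ray("side",(xs[ys<ys.min()+3].mean()+300,ys.min()+161),.07)-[*f["t"],0])*1000).round(1))
```

```text
t 9.85 now H [ -0.3 -56.3  53.3] F [ -8.6 -19.7  -2.8] gap 0.8
(-1, -55, 52) -> [0.0007 0.0013 0.0013] turn 0.002Traceback (most recent call last):
  File "<stdin>", line 5, in <module>
    return umr_minimum(a, axis, None, out, keepdims, initial, where)
ValueError: zero-size array to reduction operation minimum which has no identity
```

Travel of the finger since contact is about 28 mm and the force has risen to 20 N, so the bolt is at its stop. I'll back off slowly, watching the gate.

>>> send_path --segments '{"deltas":[[0,-0.003,0,0],[0,-0.005,0,0],[0.003,-0.005,0,0],[0.006,-0.005,0,0],[0.01,-0.005,0,0],[0.015,-0.005,0,0]]}'

```text
time: 10.65
position: [0.5576, -0.0865, 0.0522]
ee_rot: [0.001, -0.046, 0.999, -0.0]
contact_force: [1.0, 0.5, -0.7]
finger_gap: 0.801
grip_force: 0.0
```

Run:
```python
from h import *
plan((-1,-55,52))
im=cam.read_camera("side")[:,:,::-1];cv2.imwrite("pics/s9.png",im)
h=cv2.cvtColor(im,cv2.COLOR_BGR2HSV).astype(int)
y=(h[...,0]>18)&(h[...,0]<32)&(h[...,1]>150);y[:210]=0;y[330:]=0;y[:,:280]=0;y[:,410:]=0
ys,xs=np.nonzero(y);k=xs.argmax();print("yellow right end",xs[k],ys[xs==xs.max()].min(),ys[xs==xs.max()].max())
m=((h[...,0]<6)|(h[...,0]>174))&(h[...,1]>150)
n,l,st,ce=cv2.connectedComponentsWithStats(m.astype(np.uint8))
print([s.tolist() for s in st[1:] if s[4]>8])
```

```text
t 10.65 now H [-12.8 -57.9  52.2] F [ 1.   0.5 -0.7] gap 0.8
(-1, -55, 52) -> [-0.0118  0.0029  0.0002] turn -0.0
yellow right end 387 276 276
[[340, 248, 4, 5, 14]]
```

Contact force is zero with the finger 12 mm back, so the gate is held by the bolt. Retreating fully and verifying.

>>> send_path --segments '{"deltas":[[0.03,0,0,0],[0.08,0,0,0],[0.11,0,-0.05,0],[0.11,0.06,-0.11,0],[0.11,0.12,-0.17,0],[0.11,0.18,-0.2,0],[0.11,0.24,-0.2,0],[0.11,0.3,-0.2,0],[0.11,0.36,-0.2,0],[0.11,0.4,-0.2,0],[0.11,0.4,-0.2,0],[0.11,0.4,-0.2,0]]}'

```text
time: 12.2
position: [0.41, 0.3021, 0.2511]
ee_rot: [-0.0, -0.048, 0.999, -0.0]
contact_force: [1.3, -0.3, 0.3]
finger_gap: 0.802
grip_force: 0.0
```

Run:
```python
from h import *
f=np.load("holder.npz");a=float(f["a"]);toH=lambda p:(R.from_euler('z',-a).apply(p-[*f["t"],0])*1000).round(1).tolist()
plan()
s=cam.read_camera("side")[:,:,::-1];t=cam.read_camera("top")[:,:,::-1]
cv2.imwrite("pics/s10.png",s);cv2.imwrite("pics/t10.png",t)
for n,im,x0 in(("side",s,[230,340,240,440]),("top",t,[165,305,245,405])):
  h=cv2.cvtColor(im,cv2.COLOR_BGR2HSV).astype(int);roi=np.zeros(h.shape[:2],bool);roi[x0[0]:x0[1],x0[2]:x0[3]]=1
  red=roi&((h[...,0]<6)|(h[...,0]>174))&(h[...,1]>150)
  yel=roi&(h[...,0]>18)&(h[...,0]<32)&(h[...,1]>150)
  _,_,st,ce=cv2.connectedComponentsWithStats(red.astype(np.uint8))
  for k in range(1,len(st)):
    if st[k,4]>8:
      b=st[k];p=ce[k] if n=="top" else (b[0]+b[2]/2,b[1]+2)
      print(n,"red",b.tolist(),toH(ray(n,p,.07)))
  g=biggest(yel);e=g[g[:,0].argmax()];print(n,"yellow rect px",g.min(0),g.max(0),"end",e,toH(ray(n,e,.062)))
  if n=="top": print(rect(ray(n,g,.062)))
h=cv2.cvtColor(t,cv2.COLOR_BGR2HSV).astype(int)
w=(h[...,2]>165)&(h[...,1]<90)|((h[...,0]<6)&(h[...,1]>120));m=np.zeros(w.shape,bool);m[188:228,285:358]=w[188:228,285:358]
g=biggest(cv2.morphologyEx(m.astype(np.uint8),cv2.MORPH_OPEN,np.ones((5,5))))
b=cv2.boxPoints(cv2.minAreaRect(g));print("carton top",b.tolist(),toH(ray("top",b,.064)))
```

```text
t 12.2 now H [-123.7  342.7  251.1] F [ 1.3 -0.3  0.3] gap 0.8
side red [342, 230, 16, 5, 33] [[33.3, 33.3, 70.0]]
side red [340, 248, 4, 4, 13] [[-34.7, -17.1, 70.0]]
side red [381, 256, 7, 18, 97] [[-0.9, -89.0, 70.0]]
side yellow rect px [313 230] [381 277] end [381 256] [[13.0, -68.1, 62.0]]
top red [297, 188, 7, 19, 104] [[44.4, 44.3, 70.0]]
top red [356, 210, 7, 7, 33] [[-0.6, -83.5, 70.0]]
top yellow rect px [270 206] [358 221] end [358 209] [[9.8, -82.8, 62.0]]
(array([572.62231445, -11.86128998]), array([ 22.38167953, 196.24241638]), 7.1210856437683105)
carton top [[297.0, 188.0], [336.0, 188.0], [336.0, 206.0], [297.0, 206.0]] [[66.7, 49.0, 64.0], [60.5, -37.7, 64.0], [19.7, -34.4, 64.0], [26.0, 51.9, 64.0]]
```

Run:
```python
from h import *
f=np.load("holder.npz");a=float(f["a"]);toH=lambda p:(R.from_euler('z',-a).apply(p-[*f["t"],0])*1000)
V=cv2.GaussianBlur(cv2.imread("pics/t10.png")[...,1].astype(np.float32),(3,3),0)
E=[]
for c in range(306,334,1):
    d=np.diff(V[198:214,c]);k=d.argmin();E.append((c,198.5+k))
P=toH(ray("top",E,.064));p=np.polyfit(P[:,1],P[:,0],1);print([e[1] for e in E]);print("slope",p, "rad")
```

```text
[np.float64(206.5), np.float64(206.5), np.float64(206.5), np.float64(206.5), np.float64(206.5), np.float64(206.5), np.float64(206.5), np.float64(206.5), np.float64(206.5), np.float64(206.5), np.float64(206.5), np.float64(206.5), np.float64(205.5), np.float64(205.5), np.float64(205.5), np.float64(205.5), np.float64(205.5), np.float64(205.5), np.float64(205.5), np.float64(205.5), np.float64(205.5), np.float64(205.5), np.float64(205.5), np.float64(204.5), np.float64(204.5), np.float64(204.5), np.float64(204.5), np.float64(204.5)]
slope [-1.28976702e-02  2.29927417e+01] rad
```

The carton front edge is 0.013 rad from parallel to the fence and sits at x ≈ 23, which puts its origin at about x 46, y 7. The gate is closed and the bolt has travelled about 27 mm, so I'm handing in.

```bash
python3 -c "
from rig import ctrl, cam, ticket
print(ticket.finish_job())"
```

```text
the job is handed in; nothing more can be done
None
```

I handed the job in at about 12 s of the 58 s allowed; it returned no verdict. By my last camera measurements, the carton lies flat against the fence (about 0.01 rad off), the gate stays shut on its own, the bolt is about 27 mm across, and the arm is clear.

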